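# Slide the stamp tray through the gap between two jars

## Task

Push the small wooden stamp tray across the desk, through the narrow gap between the two squat glass jars, until it lies wholly on the grey felt mat on the other side. Only push it with the fingers: do not lift the tray, do not touch the stamp standing in it, which must stay upright in the tray, and do not ram the jars. Leave the other things on the desk where they are.

Things in the scene. Friction and masses are not known exactly. Their poses are not given: they have to be found in the camera images.
- tray: the loose part to push: open wooden tray, 80 mm along its x, 100 mm along its y, 25 mm high, walls and floor 4 mm thick, about 0.25 to 0.5 kg. Origin: centre of its underside (on the desk, z = 0); z up. A black ink pad (66 x 40 mm, 12 mm thick, top 17 mm above the desk) is fixed on the floor of its +y half; the stamp stands in the -y half. It starts on one side of the jars, either the left or the right, with its y axis within about 0.35 rad of the jars' y axis
- stamp: loose wooden hand stamp with a turned handle, foot 28 mm in diameter, 44 mm tall, 40 g, standing upright in the tray on its 4 mm floor. Origin: centre of its underside; z up along its axis
- jars: two squat glass jars with white lids, each 76 mm in diameter and 48 mm high, stuck to the desk (they do not move). Origin: on the desk, midway between them. The x axis (either way) runs through both jar centres, which lie at x = +81 and -81 mm; the gap between them is 86 mm wide at its narrowest. The y axis points through the gap
- mat: thin grey felt mat on the desk, flat (under 1 mm, no edge to climb; it does not move), 170 mm along its x, 160 mm along its y, its centre 175 to 210 mm from the middle of the gap and up to 30 mm off to the side, on the side of the jars away from the tray. Origin: its centre. Its x and y axes are within 0.1 rad of the jars' axes
- tray_corner0 (a point): a bottom corner of the tray, at 40 mm, 50 mm, 0 in the tray's frame
- tray_corner1 (a point): a bottom corner of the tray, at 40 mm, -50 mm, 0 in the tray's frame
- tray_corner2 (a point): a bottom corner of the tray, at -40 mm, -50 mm, 0 in the tray's frame
- tray_corner3 (a point): a bottom corner of the tray, at -40 mm, 50 mm, 0 in the tray's frame
- beadjar: bystander: small glass jar with a red lid, 46 mm in diameter, 50 mm high. Origin: centre of its underside
- beadjar2: bystander: small glass jar with a white lid, 46 mm in diameter, 50 mm high. Origin: centre of its underside
- taperoll: bystander: roll of clear tape lying flat, 72 mm in diameter, 19 mm high. Origin: centre of its underside
- punch: bystander: grey and white paper punch, 40 x 55 x 38 mm. Origin: centre of its underside
- marker: bystander: white marker pen with a black cap, lying along its y, 12 mm thick; it reaches from y = -50 to +70 mm. Origin: on its underside
- woodblock: bystander: light wooden block, 30 x 70 x 22 mm. Origin: centre of its underside

How it is judged:
By the outcome, as a careful person would: the job done as asked, in the order asked, and still so for the second after the job is handed in, with the robot touching nothing.
It also fails if it takes over 72 s, if anything falls off the work surface, if the arm or the gripper's body presses on something with over 40 N, if the wrist force passes 120 N, or if a joint passes its speed limit or range.

## Robot

A 6-joint arm with a two-finger parallel gripper is mounted at the origin on the work surface. World frame = base frame: x ahead of the robot, y to its left, z up, the work surface at z = 0. Lengths are in m, angles in degrees, forces in N, time in s.
With the tool pointing down it reaches from about 0.4 to 0.825 m from the base axis. Payload 7 kg.
Tool frame: the origin (TCP) lies on the centre line of the jaws, within the pads' length; the fingertips stand 19 mm ahead of it and the grasp point (between the pads) is the TCP; z points along the fingers, y is the line along which they close (so a half turn about z gives the same grasp; the last joint's range is limited). The gripper opens to 88 mm and grips with 3 to 60 N. Pads are 19 mm wide; open, the fingers measure 130 mm over their backs; the gripper's body (78 mm by 193 mm) begins 47 mm behind the grasp point.
Start: joints at [79.704, 20.546, 0.682, 0, -70.136, -16.507], TCP at [0.304, 0.602, 0.211] pointing down, gripper open.
Joint ranges: [-176.03, 176.03], [-82.01, 121.73], [-58.28, 71.71], [-173.87, 95.51], [-174.79, -0.11], [-173.66, 173.66]. Speed limits (degrees/s): [136.94, 136.94, 172.46, 180, 180, 180].

## Interface

Orientations are given as [roll, pitch, yaw] about the fixed x, y, z axes, in that order (R = Rz(yaw) Ry(pitch) Rx(roll)).
In Python, from plant import get_state, capture, close_job gives the robot as it stands.
- The arm moves only by the tool apply_moves, never from a script. Its argument "targets" is a list of rows, each a list of 7 numbers: the opening, from 0 (shut) to 1 (fully open), then the shift along the tool's x, y, z normalised to -1 to 1, where 1 is 1000 mm, then the turn, a rotation vector about the tool's x, y, z normalised to -1 to 1, where 1 is 90 degrees. In form: [[claw, tx, ty, tz, ax, ay, az], ...]. A call has 1 to 20 rows; each row shifts and turns the commanded pose from where the row before left it, along the tool's axes as they then stand; what a row does not reach is not made up. A row lasts 1/12 s, in which the tool goes at most 41.7 mm and 7.16 degrees, less where a joint would pass 70% of its speed; a pose out of reach is approached as far as the arm can. A call with a number of a shift or a turn outside -1 to 1 is refused whole. A call with a gripper value outside its range is refused whole. The fingers move at their own pace and stop on an object; "newtons" is the grip in N (left out, the last holds). Time passes only in rows, so rows that do not move let the fingers close. It gives the time, the measured TCP pose, the force, the opening and the grip force at its end, in the units of the state.
- get_state(): the state, without advancing time (a new reading comes with each control period).
- capture(name): name is "scene" or "side" or "wrist"; returns a dict with "frame" (400x640x3 uint8, red, green, blue), "range_z" (400x640 float32, m along the optical axis (not along the pixel's ray), 0 where there is no reading), "camera_matrix" (3x3 intrinsics, pixels), "T" (4x4, takes a point from camera to world coordinates). Camera axes: x right, y down, z forward; pixel columns grow to the right and rows downward; lengths in m; the calibration is good to about 2 mm. A picture is of the moment at which its call begins.
- close_job(): hands the job in; it is judged then, once.
The state is a dict: "time_s": time; "joints": joint angles; "qd": joint speeds; "joint_torque": joint torques, N m; "tcp_pos": TCP position; "eef_rot": TCP orientation; "contact_force": force on the tool from outside, world axes, zero at the start; "moment": the same for the moment, N m; "gripper_width": finger opening in m; "gripper_force": force on a finger pad.
Only numpy, scipy, OpenCV 4.12 (cv2) and the standard library are available. Lean on these libraries where they do the work, as an engineer would, in place of code of your own. Each camera call takes 0.05 s, during which the arm holds its last target. There are 200 camera calls.

## Working session

There is one attempt and no reset: what is moved stays moved. The work goes in short steps, Python scripts to look and compute and a tool call to move; the robot and the scene stay as the last step left them, time stands still between calls to the robot, and variables do not carry over. Pictures are saved under pics/ and viewed, at most 10 in all, crops included, and the job is handed in when it is done.

Besides the shell and the picture viewer there is one more tool, called after ">>>" in YAML: its name, and indented under it one key for each argument. apply_moves: Moves the arm, as the interface text tells. Scaled input: -1 to 1 covers 1000 mm each way for a shift and 90 degrees each way for a turn. Its arguments: {"type":"object","properties":{"targets":{"type":"array","items":{"type":"array","items":{"type":"number"}}},"newtons":{"type":"number"}},"required":["targets"]}

```bash
mkdir -p pics; python3 - <<'E'
from plant import *
import cv2,numpy as np
for n in ["scene","side"]:
    c=capture(n); cv2.imwrite(f"pics/{n}0.png",c["frame"][:,:,::-1]); np.savez(f"{n}0.npz",**c); print(c["T"].round(3).tolist(),c["camera_matrix"].tolist())
s=get_state();print(s)
E
```

```text
[[-0.299, 0.577, -0.76, 1.151], [0.954, 0.18, -0.239, 0.186], [-0.001, -0.797, -0.604, 0.506], [0.0, 0.0, 0.0, 1.0]] [[368.0876992829914, 0.0, 322.6409138680771], [0.0, 368.0876992829914, 199.96648148580366], [0.0, 0.0, 1.0]]
[[0.748, -0.383, 0.543, 0.08], [-0.664, -0.401, 0.632, -0.54], [-0.024, -0.832, -0.554, 0.532], [0.0, 0.0, 0.0, 1.0]] [[506.57357371435677, 0.0, 329.84795701419534], [0.0, 506.57357371435677, 200.6827582835881], [0.0, 0.0, 1.0]]
{'time_s': 0.1, 'joints': array([ 7.97039743e+01,  2.05875765e+01,  6.39213286e-01, -1.64801445e-02,
       -7.01349408e+01, -1.65074202e+01]), 'qd': array([ 0.00408581, -0.0889293 ,  0.11657893,  0.14054405,  0.00937483,
       -0.02421653]), 'joint_torque': array([-1.36026883e-03, -5.84165347e+01,  2.93748826e+01,  7.01532885e+00,
        1.01840752e-02, -5.22962887e-05]), 'tcp_pos': array([0.30420112, 0.60206303, 0.21041901]), 'eef_rot': array([ 1.79915727e+02, -8.81733517e-03, -2.68090508e+01]), 'contact_force': array([0.27640494, 0.20561017, 0.78132864]), 'moment': array([-0.03043945,  0.00541618, -0.02978818]), 'gripper_force': 0.0, 'gripper_width': 0.08734760686073217}
```

View pics/scene0.png

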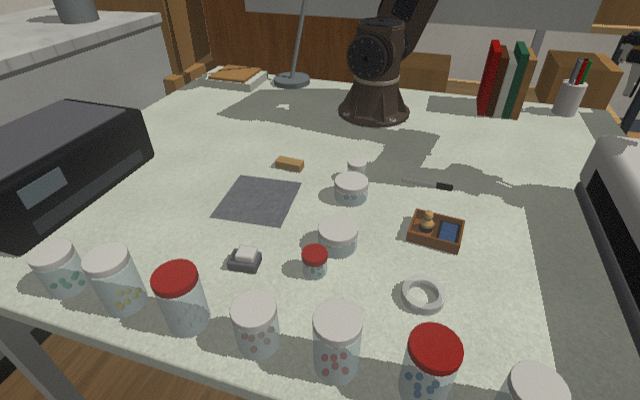

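View pics/side0.png

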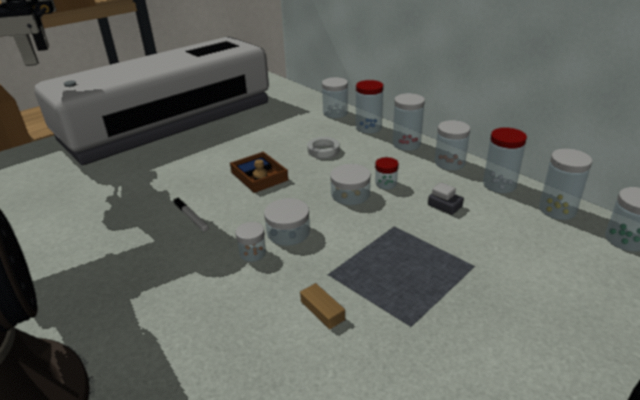

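The scene view shows the tray at (436,230), the jars at (351,187) and (338,236), and the mat at (258,200). The stamp is in the tray half nearest the gap. Next I'll build a top-down map from depth.

```bash
cat > h.py <<'E'
import numpy as np,cv2
def cloud(c):
    K=c["camera_matrix"];d=c["range_z"];v,u=np.indices(d.shape)
    p=np.stack([(u-K[0,2])/K[0,0]*d,(v-K[1,2])/K[1,1]*d,d],-1)@c["T"][:3,:3].T+c["T"][:3,3]
    p[d==0]=np.nan
    return p
def proj(c,P):
    q=(np.asarray(P)-c["T"][:3,3])@c["T"][:3,:3]; q=q@c["camera_matrix"].T
    return q[:,:2]/q[:,2:]
def ortho(c,z,x0,x1,y0,y1,s=0.001):
    # image resampled on plane z; rows: x decreasing, cols: y decreasing
    X,Y=np.meshgrid(np.arange(x1,x0,-s),np.arange(y1,y0,-s),indexing='ij')
    q=proj(c,np.stack([X,Y,0*X+z],-1).reshape(-1,3)).reshape(*X.shape,2).astype(np.float32)
    return cv2.remap(c["frame"],q[...,0],q[...,1],cv2.INTER_LINEAR)
E
python3 - <<'E'
from h import *
from scipy import ndimage as N
ims=[]
for n in ["scene","side"]:
    c=dict(np.load(n+"0.npz")); p=cloud(c); f=c["frame"].astype(int)
    roi=(p[...,0]>.3)&(p[...,0]<.9)&(abs(p[...,1])<.5)
    desk=roi&(abs(p[...,2])<.01); print(n,"desk z",np.median(p[desk][:,2]))
    L,k=N.label(roi&(p[...,2]>.008)&(p[...,2]<.07))
    for i in range(1,k+1):
        m=L==i
        if m.sum()<60: continue
        q=p[m]; zt=np.percentile(q[:,2],95); t=q[q[:,2]>zt-.006]
        (cx,cy),r=cv2.minEnclosingCircle(t[:,:2].astype(np.float32)*1000)
        print(m.sum(),"ztop %.3f"%zt,"circ %.0f %.0f r%.0f"%(cx,cy,r),"rgb",f[m].mean(0).round(),cv2.minAreaRect(t[:,:2].astype(np.float32)*1000))
    f=c["frame"].astype(int)
    m=roi&(abs(p[...,2])<.008)&(f.max(-1)<110)&(p[...,1]<.05)
    L,k=N.label(N.binary_opening(m,iterations=2)); 
    if k:
        i=1+np.argmax(N.sum(m,L,range(1,k+1))); q=p[L==i][:,:2]; print("mat",(L==i).sum(),cv2.minAreaRect(q.astype(np.float32)*1000))
    ims.append(ortho(c,0.025,.35,.85,-.3,.3)[:, :, ::-1])
cv2.imwrite("pics/o1.png",ims[0]);cv2.imwrite("pics/o2.png",ims[1])
E
```

```text
scene desk z 0.0009209978319747458
1701 ztop 0.052 circ 663 -499 r154 rgb [56. 59. 59.] ((662.7664794921875, -497.2943115234375), (307.3232421875, 5.49622917175293), 0.06579998135566711)
311 ztop 0.024 circ 405 -137 r37 rgb [135. 115.  83.] ((407.0108947753906, -137.66970825195312), (71.54541015625, 31.611825942993164), 88.57743835449219)
1274 ztop 0.051 circ 452 40 r71 rgb [154. 154. 148.] ((453.77020263671875, 46.41863250732422), (74.379638671875, 138.16754150390625), 83.3867416381836)
219 ztop 0.014 circ 385 205 r59 rgb [97. 97. 92.] ((384.7520446777344, 205.03671264648438), (118.55525970458984, 16.60694122314453), 87.40569305419922)
1488 ztop 0.037 circ 550 217 r10 rgb [91. 79. 69.] ((549.998291015625, 216.69232177734375), (17.18609619140625, 16.502765655517578), 64.99246215820312)
2166 ztop 0.051 circ 678 48 r70 rgb [149. 133. 126.] ((677.727294921875, 54.204444885253906), (75.31070709228516, 138.2540283203125), 86.32391357421875)
718 ztop 0.039 circ 746 -84 r20 rgb [125. 123. 120.] ((744.9638061523438, -85.44558715820312), (31.303308486938477, 34.501708984375), 5.02331209182739
[... 3217 characters left out ...]
482 43 r39 rgb [111. 113. 111.] ((481.7206726074219, 42.26054763793945), (75.11872863769531, 74.77888488769531), 80.97219848632812)
1108 ztop 0.067 circ 860 -352 r25 rgb [73. 84. 82.] ((854.5348510742188, -349.7217712402344), (49.70199203491211, 15.189654350280762), 69.35460662841797)
931 ztop 0.051 circ 404 36 r23 rgb [105. 106. 103.] ((403.5306091308594, 35.7251091003418), (44.78758239746094, 44.6130256652832), 43.888946533203125)
1036 ztop 0.023 circ 404 -138 r38 rgb [99. 79. 49.] ((404.4121398925781, -137.83621215820312), (70.83847045898438, 30.26327133178711), 86.87210083007812)
mat 7577 ((552.128173828125, -156.1249237060547), (173.8893585205078, 162.02902221679688), 5.037428379058838)
```

View pics/o1.png

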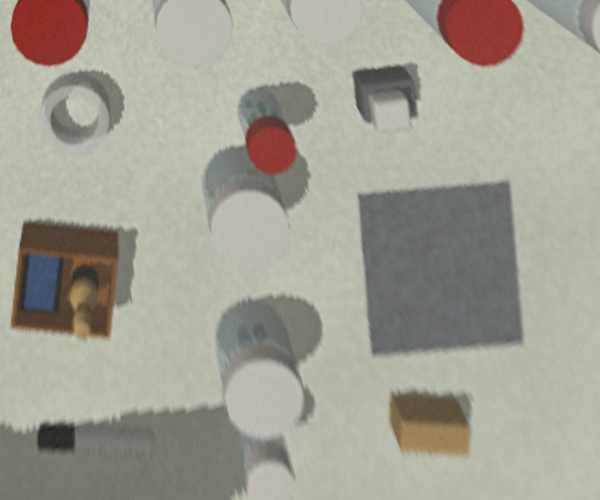

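View pics/o2.png

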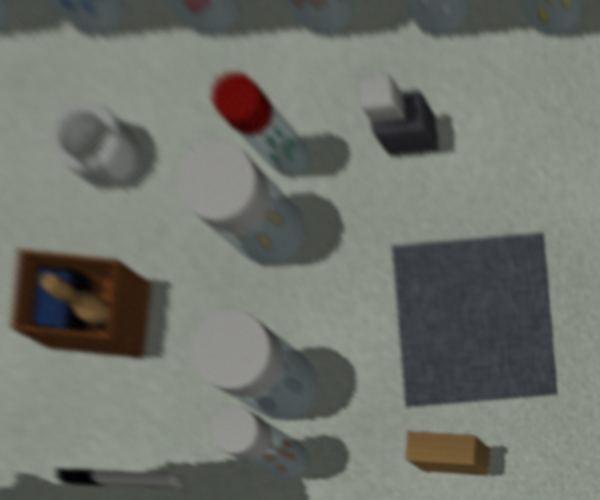

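Both rectified views agree: the tray is around x≈0.559, y≈0.235, turned about 9° from the gap axis. The gap middle is at about (0.563, 0.049) and the mat at about (0.552, -0.156). Now a sharper tray pose, with the jars measured from the same cameras.

```bash
cat >> h.py <<'E'
from scipy.optimize import least_squares
def jars(c):
    p=cloud(c).reshape(-1,3); o=[]
    for g in [(.644,.055),(.482,.043)]:
        g=np.array(g)
        q=p[(abs(p[:,2]-.050)<.004)&(np.hypot(*(p[:,:2]-g).T)<.046)][:,:2]
        for _ in range(3): # drop neighbours: keep within 40 mm of centre
            (x,y),r=cv2.minEnclosingCircle((q*1000).astype(np.float32)); g=np.array([x,y])/1000; q=q[np.hypot(*(q-np.median(q,0)).T)<.0395]
        o.append(np.r_[g,r/1000])
    return np.array(o)
def tray(c,near,dr=.09):
    p=cloud(c); f=c["frame"].astype(int)
    m=(np.hypot(p[...,0]-near[0],p[...,1]-near[1])<dr)&(abs(p[...,2]-.0255)<.003)&(f[...,0]-f[...,2]>12)
    q=p[m][:,:2]
    (cx,cy),(w,h),a=cv2.minAreaRect((q*1000).astype(np.float32))
    # refine: 80x100 outline, trim; fit a rim line (inset 2 mm) to rim points
    th=np.deg2rad(a+(90 if w>h else 0)) # dir of long axis: perpendicular to 'w' if h>w
    th=th-np.pi/2 if w>h else th
    X=np.array([cx/1000,cy/1000,th if abs(((th+np.pi/2)%np.pi)-np.pi/2)<.8 else th-np.pi/2])
    def res(X):
        d=q-X[:2]; u=d@[np.cos(X[2]),np.sin(X[2])]; v=d@[-np.sin(X[2]),np.cos(X[2])]
        return np.minimum(abs(abs(u)-.038)+np.maximum(abs(v)-.05,0),abs(abs(v)-.048)+np.maximum(abs(u)-.04,0))
    s=least_squares(res,X,loss='soft_l1',f_scale=.0015)
    return (cx,cy,w,h,a),s.x[:2]*1000,np.rad2deg(s.x[2]),m.sum(),np.median(res(s.x))*1000
E
python3 - <<'E'
from h import *
np.set_printoptions(precision=1,suppress=True)
for n in ["scene","side"]:
    c=dict(np.load(n+"0.npz")); j=jars(c); print(n,j*1000, (j[0]+j[1])[:2]*500, np.rad2deg(np.arctan2(*(j[0]-j[1])[1::-1])))
    print(tray(c,(.558,.235)))
    p=cloud(c);m=(p[...,0]>.35)&(p[...,0]<.75)&(p[...,1]>.28)&(p[...,1]<.6)&(p[...,2]>.03)
    print(m.sum(), p[m].min(0) if m.any() else 0,p[m].max(0) if m.any() else 0)
E
```

```text
scene [[646.4  56.9  37.8]
 [485.4  43.1  37.8]] [565.9  50. ] 4.896138588668385
((557.0635986328125, 235.57008361816406, 100.01616668701172, 83.54917907714844, 84.08309173583984), array([558.4, 236.8]), np.float64(-6.276721829799917), np.int64(410), np.float64(1.3827861152768857))
5758 [0.4 0.5 0. ] [0.7 0.6 0.2]
side [[642.1  54.7  37.9]
 [481.8  42.1  37.7]] [561.9  48.4] 4.512817982748759
((555.90673828125, 235.94859313964844, 103.47734069824219, 82.06194305419922, 83.66783142089844), array([555.6, 235.9]), np.float64(-6.139352213239982), np.int64(364), np.float64(1.6267656812413676))
9691 [0.4 0.5 0. ] [0.7 0.6 0.2]
```

>>> apply_moves:
  targets:
    - [0.34,0.013,0.0256,-0.002,0,0,0]
    - [0.34,0.013,0.0256,-0.002,0,0,0]
    - [0.34,0.013,0.0256,-0.002,0,0,0]
    - [0.34,0.013,0.0256,-0.002,0,0,0]
    - [0.34,0.013,0.0256,-0.002,0,0,0]
    - [0.34,0.013,0.0256,-0.002,0,0,0]
    - [0.34,0.013,0.0256,0,0,0,0]
    - [0.34,0.013,0.0256,0,0,0,0]
    - [0.34,0.013,0.0256,0,0,0,0]
    - [0.34,0.013,0.0256,0,0,0,0]
    - [0.34,0,0,0,0,0,0.077]
    - [0.34,0,0,0,0,0,0.077]
    - [0.34,0,0,0,0,0,0.077]
    - [0.34,0,0,0,0,0,0.077]
    - [0.34,0,0,0,0,0,0.077]
    - [0.34,0,0,0,0,0,0.077]
    - [0.34,0,0,0,0,0,0.077]
    - [0.34,0,0,0,0,0,0.077]
    - [0.34,0,0,0,0,0,0.077]
    - [0.34,0,0,0,0,0,0.077]

```text
time_s: 1.77
tcp_pos: [0.3048, 0.3151, 0.223]
eef_rot: [180.0, -0.0, -96.4]
contact_force: [-0.0, -0.1, -0.4]
gripper_width: 0.0299
gripper_force: 0.0
```

>>> apply_moves:
  targets:
    - [0.34,-0.0032,-0.0288,0,0,0,0]
    - [0.34,-0.0032,-0.0288,0,0,0,0]
    - [0.34,-0.0032,-0.0288,0,0,0,0]
    - [0.34,-0.0032,-0.0288,0,0,0,0]
    - [0.34,-0.0032,-0.0288,0,0,0,0]
    - [0.34,-0.0032,-0.0288,0,0,0,0]
    - [0.34,-0.0032,-0.0288,0,0,0,0]
    - [0.34,-0.0032,-0.0288,0,0,0,0]
    - [0.34,-0.0032,-0.0288,0,0,0,0]
    - [0.34,0,0,0.03,0,0,0]
    - [0.34,0,0,0.03,0,0,0]
    - [0.34,0,0,0.03,0,0,0]
    - [0.34,0,0,0.03,0,0,0]
    - [0.34,0,0,0.03,0,0,0]
    - [0.34,0,0,0.02,0,0,0]
    - [0.34,0,0,0.015,0,0,0]
    - [0.34,0,0,0.008,0,0,0]
    - [0.34,0,0,0.004,0,0,0]
    - [0.34,0,0,0,0,0,0]

```text
time_s: 3.35
tcp_pos: [0.5655, 0.3162, 0.0256]
eef_rot: [180.0, -0.1, -96.1]
contact_force: [0.1, 0.1, 0.4]
gripper_width: 0.0297
gripper_force: 0.0
```

```bash
python3 - <<'E'
from plant import *
from h import *
np.set_printoptions(precision=1,suppress=True)
ims=[]
for n in ["scene","side"]:
    c=capture(n); u,v=proj(c,[[.56,.27,.03]])[0].astype(int)
    f=c["frame"]; a=f[max(v-75,0):v+75,max(0,u-100):u+100]; ims.append(cv2.resize(a,(400,300),interpolation=cv2.INTER_CUBIC))
    print(tray(c,(.556,.215),.08))
cv2.imwrite("pics/a1.png",np.hstack(ims)[:,:,::-1])
E
```

```text
((557.6304321289062, 235.50929260253906, 99.91825103759766, 83.06117248535156, 84.13420104980469), array([558.4, 236.9]), np.float64(-6.59480436804748), np.int64(407), np.float64(1.2898664432045708))
((555.3422241210938, 235.55447387695312, 104.81006622314453, 82.34477996826172, 82.89778900146484), array([555.6, 236.1]), np.float64(-5.352291353427464), np.int64(339), np.float64(1.7049243277838522))
```

View pics/a1.png

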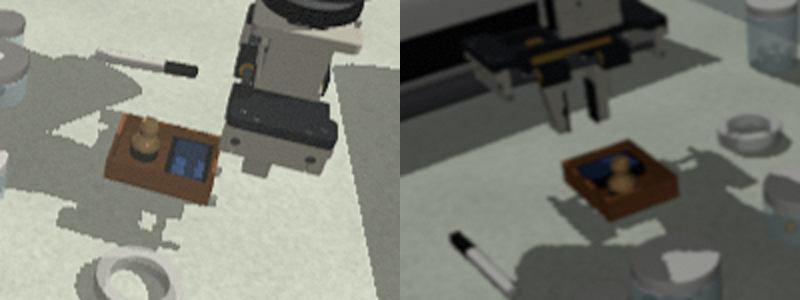

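>>> apply_moves:
  targets:
    - [0.34,0.004,0,0,0,0,0]
    - [0.34,0.005,0,0,0,0,0]
    - [0.34,0.005,0,0,0,0,0]
    - [0.34,0.003,0,0,0,0,0]
    - [0.34,0.002,0,0,0,0,0]
    - [0.34,0.002,0,0,0,0,0]
    - [0.34,0.002,0,0,0,0,0]
    - [0.34,0.003,0.0002,0,0,0,0]
    - [0.34,0.004,0.0002,0,0,0,0]
    - [0.34,0.004,0.0002,0,0,0,0]
    - [0.34,0.004,0.0003,0,0,0,0]
    - [0.34,0.004,0.0003,0,0,0,0]
    - [0.34,0.004,0.0003,0,0,0,0]
    - [0.34,0.003,0.0002,0,0,0,0]
    - [0.34,0.002,0.0001,0,0,0,0]

```text
time_s: 4.7
tcp_pos: [0.5585, 0.2654, 0.0263]
eef_rot: [180.0, -0.0, -96.1]
contact_force: [-0.1, -0.2, -0.1]
gripper_width: 0.03
gripper_force: 0.0
```

```bash
cat > m.py <<'E'
from plant import *
from h import *
import sys
np.set_printoptions(precision=1,suppress=True)
s=get_state();P=s["tcp_pos"]*1000;yaw=s["eef_rot"][2];print(P,s["eef_rot"])
y=np.deg2rad(yaw);g=P[:2]+59.5*np.array([np.cos(y),np.sin(y)])
G={"scene":((565.9,50),4.7),"side":((561.9,48.4),4.7)}
ims=[]
for n in G:
    c=capture(n); r=tray(c,g/1000,.08)
    (gc,ga)=G[n]; a=np.deg2rad(ga); d=r[1]-gc
    print(n,r[1],"ang",r[2],"n",r[3],"res",r[4],"| lat %.1f fwd %.1f ang %.1f"%(d@[np.cos(a),np.sin(a)],d@[np.sin(a),-np.cos(a)],r[2]-ga))
    u,v=proj(c,[[g[0]/1000,g[1]/1000,.03]])[0].astype(int); v=max(v,75);u=max(u,100)
    ims.append(cv2.resize(c["frame"][v-75:v+75,u-100:u+100],(400,300),interpolation=cv2.INTER_CUBIC))
a=np.deg2rad(4.7);d=P[:2]-[563.9,49.2];print("tcp lat %.1f fwd %.1f ang %.1f"%(d@[np.cos(a),np.sin(a)],d@[np.sin(a),-np.cos(a)],yaw+90-4.7))
cv2.imwrite("pics/%s.png"%sys.argv[1],np.hstack(ims)[:,:,::-1])
E
python3 m.py b1
```

```text
[558.5 265.4  26.3] [180.   -0.  -96.1]
scene [558.5 237.3] ang -6.188033776916553 n 291 res 1.6950465958366148 | lat 8.0 fwd -187.3 ang -10.9
side [555.3 236. ] ang -6.290175129375255 n 308 res 1.4583676770457619 | lat 8.8 fwd -187.5 ang -11.0
tcp lat 12.3 fwd -215.9 ang -10.8
```

View pics/b1.png

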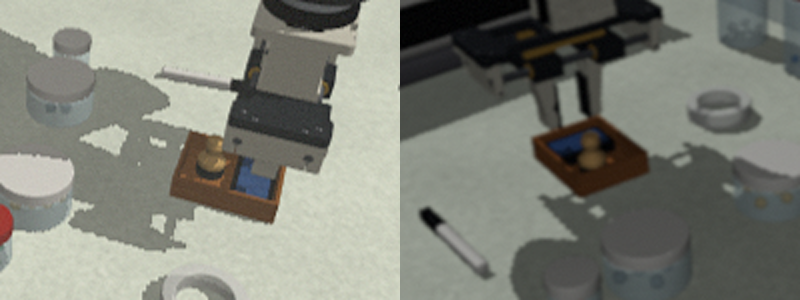

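The tray hasn't moved: both fits still give about (557, 236.5), yet the TCP has gone 50 mm. In the left crop the fingertips at (265,175) appear over the ink pad. I'll measure where the fingertips really are.

```bash
python3 - <<'E'
from plant import *
from h import *
np.set_printoptions(precision=3,suppress=True)
P=get_state()["tcp_pos"]; print(P, get_state()["joints"])
for n in ["scene","side"]:
    c=capture(n);p=cloud(c)
    print(n,"tcp px",proj(c,[P,P-[0,0,.019]]).round(0).tolist())
    m=(abs(p[...,0]-P[0])<.045)&(p[...,1]>.2)&(p[...,1]<.35)&(p[...,2]>.028)&(p[...,2]<.2)
    q=p[m]
    for z in np.arange(.03,.15,.008):
        k=q[abs(q[:,2]-z)<.004]
        if len(k)>3: print("z%.3f"%z,len(k),"x",k[:,0].min(),k[:,0].max(),"y",k[:,1].min(),np.median(k[:,1]),k[:,1].max())
E
```

```text
[0.558 0.266 0.026] [ 43.497  25.181 -19.085  -0.003 -45.738 -49.615]
scene tcp px [[452.0, 228.0], [450.0, 235.0]]
z0.030 26 x 0.5483576957844032 0.5576690346608371 y 0.20723023684839925 0.2157568246627936 0.22429895881189166
z0.038 18 x 0.5506685609156595 0.5575595347756784 y 0.20930700866144133 0.2165615079271157 0.22318616079306683
z0.046 78 x 0.5424776289614842 0.590481743540363 y 0.20799426083753342 0.21874769577454878 0.2730311559677019
z0.054 42 x 0.5868269868168572 0.5911567399850318 y 0.25160241503661085 0.26198805671995284 0.272851493130269
z0.062 32 x 0.5869186546875707 0.5917364904778273 y 0.25123983970652686 0.2610860789274111 0.272266551863356
z0.110 6 x 0.5344947408638809 0.5442613727423693 y 0.2291859132828991 0.2675157868104827 0.30392337810406966
z0.118 24 x 0.5337615993598076 0.5450985624750107 y 0.22964805488637047 0.23504962743273383 0.30589221114205306
z0.126 84 x 0.5321841358771855 0.5718551697390026 y 0.229146913014391 0.23933258814913727 0.30556190424914315
z0.134 202 x 0.5135490635960617 0.6015757866115669 y 0.2234380308922182 0.29012095611323346 0.30705073
[... 1015 characters left out ...]
5709187936026 0.2766474964834136
z0.102 28 x 0.5187377355600861 0.584838285134451 y 0.2502205471165947 0.25476773601285424 0.27385223764665767
z0.110 34 x 0.5144313918160331 0.6012085260785697 y 0.22218183494097243 0.23644572916845746 0.2832990956561646
z0.118 137 x 0.5136454707674912 0.6011093352264301 y 0.22087105468183943 0.230459879724362 0.27587757561214477
z0.126 172 x 0.5135111784157235 0.6019853484560118 y 0.21984360154990024 0.23166634582914164 0.2625209379015906
z0.134 265 x 0.5135849143375153 0.6032299830806759 y 0.22167377297339796 0.24226957261285598 0.3081520161556651
z0.142 193 x 0.5136656716336355 0.6022943545261787 y 0.23350203652688784 0.2436435354142159 0.29174004619271054
```

The fingertips really stand at z≈0.042 m, with the body from about 0.108. So the reported TCP z reads about 35 mm low, and the fingers have been hovering over the tray without touching it. I'll back off and descend using the cameras for height.

>>> apply_moves:
  targets:
    - [0.34,-0.005,0,0,0,0,0]
    - [0.34,-0.009,0,0,0,0,0]
    - [0.34,-0.009,0,0,0,0,0]
    - [0.34,-0.009,0,0,0,0,0]
    - [0.34,-0.009,0,0,0,0,0]
    - [0.34,-0.009,-0.0016,0,0,0,0]
    - [0.34,0,0,0.005,0,0,0]
    - [0.34,0,0,0.005,0,0,0]
    - [0.34,0,0,0.005,0,0,0]
    - [0.34,0,0,0.004,0,0,0]
    - [0.34,0,0,0.003,0,0,0]
    - [0.34,0,0,0,0,0,0]

```text
time_s: 5.9
tcp_pos: [0.565, 0.3147, 0.0032]
eef_rot: [179.9, -0.1, -96.1]
contact_force: [-1.3, -0.3, -0.3]
gripper_width: 0.0303
gripper_force: 0.0
```

```bash
cat > f.py <<'E'
from plant import *
from h import *
s=get_state();P=s["tcp_pos"]; print(P,s["contact_force"])
for n in ["scene","side"]:
    p=cloud(capture(n))
    m=(abs(p[...,0]-P[0])<.05)&(abs(p[...,1]-P[1])<.025)&(p[...,2]>.003)&(p[...,2]<.095)
    q=p[m]; print(n,len(q),"zmin",np.percentile(q[:,2],[0,1,3]).round(4))
    k=q[q[:,2]>.04]
    print("x",np.percentile(k[:,0],[1,99]).round(4),"y",np.percentile(k[:,1],[1,50,99]).round(4))
E
python3 f.py
```

```text
[0.56498872 0.31465495 0.00323914] [-1.29013403 -0.2631321  -0.31142404]
scene 90 zmin [0.0032 0.0033 0.0033]Traceback (most recent call last):
  File "f.py", line 9, in <module>
    print("x",np.percentile(k[:,0],[1,99]).round(4),"y",np.percentile(k[:,1],[1,50,99]).round(4))
              ~~~~~~~~~~~~~^^^^^^^^^^^^^^^
    return _quantile_unchecked(
        a, q, axis, out, overwrite_input, method, keepdims, weights)
    return _ureduce(a,
                    func=_quantile_ureduce_func,
    ...<5 lines>...
                    overwrite_input=overwrite_input,
                    method=method)
    r = func(a, **kwargs)
    result = _quantile(arr,
                       quantiles=q,
    ...<2 lines>...
                       out=out,
                       weights=wgt)
    slices_having_nans = np.isnan(arr[-1, ...])
                                  ~~~^^^^^^^^^
IndexError: index -1 is out of bounds for axis 0 with size 0
```

```bash
python3 - <<'E'
from plant import *
from h import *
P=get_state()["tcp_pos"]
for n in ["side","scene"]:
    c=capture(n);p=cloud(c)
    m=(abs(p[...,0]-P[0])<.06)&(p[...,1]>.294)&(p[...,1]<.36)&(p[...,2]>.004)&(p[...,2]<.14);q=p[m]
    print(n)
    for z in np.arange(.006,.14,.008):
        k=q[abs(q[:,2]-z)<.004]
        if len(k)>2: print("z%.3f"%z,len(k),"x",k[:,0].min().round(3),k[:,0].max().round(3),"y",k[:,1].min().round(3),np.median(k[:,1]).round(3))
    u,v=proj(c,[[P[0],P[1],.03]])[0].astype(int)
    b=cv2.resize(c["frame"][max(v-75,0):max(v-75,0)+150,u-100:u+100],(400,300)); a=b if n=="side" else np.hstack([b,a])
cv2.imwrite("pics/c1.png",a[:,:,::-1])
E
```

```text
side
z0.022 43 x 0.533 0.593 y 0.301 0.308
z0.030 69 x 0.532 0.593 y 0.299 0.307
z0.038 74 x 0.532 0.594 y 0.299 0.307
z0.046 69 x 0.53 0.592 y 0.3 0.308
z0.054 84 x 0.53 0.596 y 0.3 0.307
z0.062 91 x 0.528 0.596 y 0.298 0.307
z0.070 81 x 0.526 0.598 y 0.298 0.307
z0.078 34 x 0.516 0.598 y 0.3 0.306
z0.086 21 x 0.513 0.585 y 0.297 0.307
z0.094 38 x 0.513 0.585 y 0.295 0.321
z0.102 31 x 0.51 0.583 y 0.294 0.308
z0.110 102 x 0.512 0.611 y 0.294 0.299
z0.118 100 x 0.507 0.558 y 0.294 0.323
z0.126 196 x 0.505 0.625 y 0.294 0.328
z0.134 41 x 0.515 0.585 y 0.294 0.324
scene
z0.022 15 x 0.592 0.597 y 0.301 0.313
z0.030 44 x 0.592 0.599 y 0.301 0.311
z0.038 27 x 0.591 0.598 y 0.301 0.311
z0.094 7 x 0.548 0.553 y 0.352 0.354
z0.102 14 x 0.548 0.552 y 0.35 0.353
z0.110 65 x 0.517 0.612 y 0.295 0.348
z0.126 105 x 0.612 0.625 y 0.294 0.313
z0.134 114 x 0.611 0.62 y 0.294 0.315
```

View pics/c1.png

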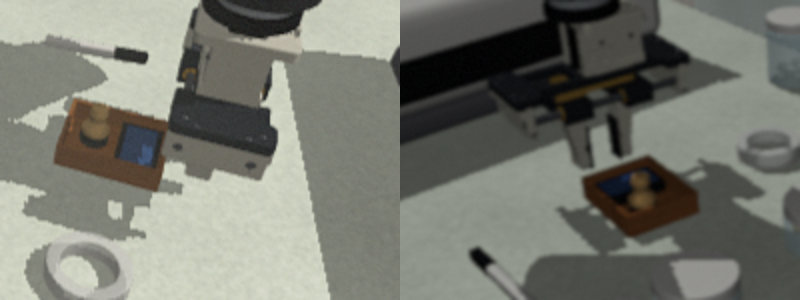

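The fingertips are now at about 19 mm, behind the tray. Down 12 mm more, then a gentle approach to contact.

>>> apply_moves:
  targets:
    - [0.34,0,0,0.004,0,0,0]
    - [0.34,0,0,0.004,0,0,0]
    - [0.34,0,0,0.003,0,0,0]
    - [0.34,0,0,0.001,0,0,0]
    - [0.34,0.003,0,0,0,0,0]
    - [0.34,0.004,0,0,0,0,0]
    - [0.34,0.003,0,0,0,0,0]
    - [0.34,0.002,0,0,0,0,0]
    - [0.34,0.002,0,0,0,0,0]
    - [0.34,0.002,0,0,0,0,0]
    - [0.34,0.002,0,0,0,0,0]
    - [0.34,0.002,0,0,0,0,0]
    - [0.34,0.003,0,0,0,0,0]
    - [0.34,0.003,0.0001,0,0,0,0]
    - [0.34,0.003,0.0001,0,0,0,0]
    - [0.34,0.003,0.0001,0,0,0,0]
    - [0.34,0.002,0.0001,0,0,0,0]

```text
time_s: 7.47
tcp_pos: [0.5615, 0.2815, -0.0076]
eef_rot: [-180.0, 0.0, -96.1]
contact_force: [0.1, 2.6, -0.1]
gripper_width: 0.0296
gripper_force: 1.1
```

```bash
python3 m.py d1
```

```text
[561.5 281.5  -7.6] [-180.     0.   -96.1]
scene [556.6 223.2] ang -6.189185621998676 n 320 res 1.680134521537091 | lat 4.9 fwd -173.4 ang -10.9
side [553.3 220.6] ang -5.524600609905687 n 367 res 1.7273743370704446 | lat 5.6 fwd -172.3 ang -10.2
tcp lat 16.7 fwd -231.7 ang -10.8
```

>>> apply_moves:
  targets:
    - [0.34,0.002,0.0002,0,0,0,0]
    - [0.34,0.003,0.0002,0,0,0,0]
    - [0.34,0.004,0.0003,0,0,0,-0.0055]
    - [0.34,0.004,0.0003,0,0,0,-0.0055]
    - [0.34,0.004,0.0003,0,0,0,-0.0055]
    - [0.34,0.004,0.0003,0,0,0,-0.0055]
    - [0.34,0.004,0.0003,0,0,0,-0.0055]
    - [0.34,0.004,0.0003,0,0,0,-0.0055]
    - [0.34,0.004,0.0003,0,0,0,-0.0055]
    - [0.34,0.004,0.0003,0,0,0,-0.0055]
    - [0.34,0.004,0.0003,0,0,0,-0.0055]
    - [0.34,0.004,0.0003,0,0,0,-0.0055]
    - [0.34,0.004,0.0003,0,0,0,-0.0055]
    - [0.34,0.003,0.0002,0,0,0,-0.0055]
    - [0.34,0.002,0.0001,0,0,0,0]

```text
time_s: 8.82
tcp_pos: [0.5541, 0.2277, -0.0077]
eef_rot: [-180.0, 0.0, -90.1]
contact_force: [0.5, 3.5, 1.3]
gripper_width: 0.0299
gripper_force: 1.8
```

```bash
python3 m.py d2
```

```text
[554.1 227.7  -7.7] [-180.     0.   -90.1]
scene [555.4 170.5] ang -0.5212139953508224 n 305 res 1.9733410666590707 | lat -0.6 fwd -120.9 ang -5.2
side [552.4 166.3] ang -0.058194939826087456 n 404 res 1.553518811832199 | lat 0.2 fwd -118.3 ang -4.8
tcp lat 4.9 fwd -178.7 ang -4.8
```

>>> apply_moves:
  targets:
    - [0.34,0.002,0.0001,0,0,0,-0.0035]
    - [0.34,0.004,0.0002,0,0,0,-0.0051]
    - [0.34,0.004,0.0002,0,0,0,-0.0051]
    - [0.34,0.004,0.0002,0,0,0,-0.0051]
    - [0.34,0.004,0.0002,0,0,0,-0.0051]
    - [0.34,0.004,0.0003,0,0,0,-0.0051]
    - [0.34,0.004,0.0003,0,0,0,-0.0051]
    - [0.34,0.004,0.0003,0,0,0,-0.0051]
    - [0.34,0.004,0.0003,0,0,0,-0.0051]
    - [0.34,0.004,0.0003,0,0,0,-0.0051]
    - [0.34,0.004,0.0003,0,0,0,-0.0051]
    - [0.34,0.002,0.0001,0,0,0,0]

```text
time_s: 9.92
tcp_pos: [0.5529, 0.1833, -0.0078]
eef_rot: [180.0, -0.0, -85.2]
contact_force: [-0.2, 2.4, 1.3]
gripper_width: 0.0297
gripper_force: 1.2
```

```bash
python3 m.py d3
```

```text
[552.9 183.3  -7.8] [180.   -0.  -85.2]
scene [558.4 133.7] ang 5.054122675052006 n 292 res 2.1793589260801944 | lat -0.7 fwd -84.1 ang 0.4
side [556.7 122.7] ang 5.0405459269792585 n 358 res 1.667688135078612 | lat 0.9 fwd -74.5 ang 0.3
tcp lat 0.0 fwd -134.5 ang 0.1
```

View pics/d3.png

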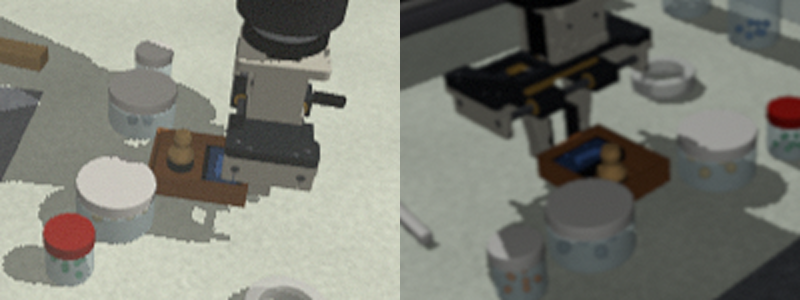

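Tray aligned to within about 1 mm and 0.4° at the gap entrance, with the stamp upright. Proceeding slowly and watching the lateral force.

>>> apply_moves:
  targets:
    - [0.34,0.002,0,0,0,0,0]
    - [0.34,0.003,0,0,0,0,0]
    - [0.34,0.003,0,0,0,0,0]
    - [0.34,0.003,0,0,0,0,0]
    - [0.34,0.003,0,0,0,0,0]
    - [0.34,0.003,0,0,0,0,0]
    - [0.34,0.003,0,0,0,0,0]
    - [0.34,0.003,0,0,0,0,0]
    - [0.34,0.003,0,0,0,0,0]
    - [0.34,0.002,0,0,0,0,0]

```text
time_s: 10.85
tcp_pos: [0.5553, 0.1557, -0.0078]
eef_rot: [180.0, -0.0, -85.3]
contact_force: [0.3, 1.4, -0.8]
gripper_width: 0.0297
gripper_force: 0.7
```

```bash
python3 m.py d4
```

```text
[555.3 155.7  -7.8] [180.   -0.  -85.3]
scene [560.2 110.6] ang 6.297996996718487 n 222 res 2.341167640922754 | lat -0.7 fwd -60.9 ang 1.6
side [559.4  94.6] ang 5.120495236616306 n 373 res 1.7648519857528868 | lat 1.3 fwd -46.2 ang 0.4
tcp lat 0.2 fwd -106.8 ang 0.0
```

>>> apply_moves:
  targets:
    - [0.34,0.002,0,0,0,0,0]
    - [0.34,0.003,0,0,0,0,0]
    - [0.34,0.003,0,0,0,0,0]
    - [0.34,0.003,0,0,0,0,0]
    - [0.34,0.003,0,0,0,0,0]
    - [0.34,0.003,0,0,0,0,0]
    - [0.34,0.003,0,0,0,0,0]
    - [0.34,0.003,0,0,0,0,0]
    - [0.34,0.003,0,0,0,0,0]
    - [0.34,0.003,0,0,0,0,0]
    - [0.34,0.003,0,0,0,0,0]
    - [0.34,0.003,0,0,0,0,0]
    - [0.34,0.003,0,0,0,0,0]
    - [0.34,0.002,0,0,0,0,0]

```text
time_s: 12.12
tcp_pos: [0.5588, 0.116, -0.0076]
eef_rot: [-180.0, 0.0, -85.3]
contact_force: [-0.5, 2.4, 2.2]
gripper_width: 0.03
gripper_force: 1.6
```

```bash
python3 m.py d5
```

```text
[558.8 116.   -7.6] [-180.     0.   -85.3]
scene [565.8  58. ] ang 4.711580871618 n 173 res 2.6670933707402393 | lat 0.6 fwd -8.0 ang 0.0
side [563.1  55.1] ang 5.212645874713675 n 412 res 1.8436161940468057 | lat 1.8 fwd -6.6 ang 0.5
tcp lat 0.4 fwd -67.0 ang 0.0
```

View pics/d5.png

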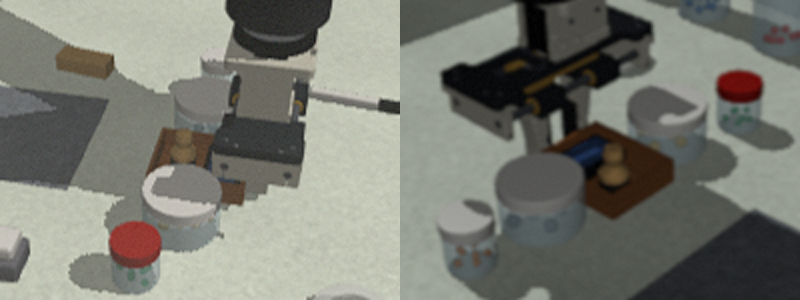

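>>> apply_moves:
  targets:
    - [0.34,0.002,0.0001,0,0,0,0]
    - [0.34,0.003,0.0001,0,0,0,0]
    - [0.34,0.004,0.0001,0,0,0,0]
    - [0.34,0.004,0.0001,0,0,0,0]
    - [0.34,0.004,0.0001,0,0,0,0]
    - [0.34,0.004,0.0001,0,0,0,0]
    - [0.34,0.004,0,0,0,0,0]
    - [0.34,0.004,0,0,0,0,0]
    - [0.34,0.004,0,0,0,0,0]
    - [0.34,0.004,0,0,0,0,0]
    - [0.34,0.004,0,0,0,0,0]
    - [0.34,0.004,0,0,0,0,0]
    - [0.34,0.004,0,0,0,0,0]
    - [0.34,0.004,0,0,0,0,0]
    - [0.34,0.004,0,0,0,0,0]
    - [0.34,0.004,0,0,0,0,0]
    - [0.34,0.004,0,0,0,0,0]
    - [0.34,0.004,0,0,0,0,0]
    - [0.34,0.004,0,0,0,0,0]
    - [0.34,0.003,0,0,0,0,0]

```text
time_s: 13.88
tcp_pos: [0.5643, 0.0399, -0.0078]
eef_rot: [180.0, -0.0, -85.3]
contact_force: [-0.8, 2.7, 0.9]
gripper_width: 0.0301
gripper_force: 1.3
```

```bash
python3 m.py d6
```

```text
[564.3  39.9  -7.8] [180.   -0.  -85.3]
scene [571.  -17.7] ang 4.400655865605321 n 215 res 1.8794050278192058 | lat -0.5 fwd 67.9 ang -0.3
side [568.5 -20.7] ang 4.600517517542983 n 550 res 1.8338244913394184 | lat 0.9 fwd 69.4 ang -0.1
tcp lat -0.4 fwd 9.3 ang 0.0
```

>>> apply_moves:
  targets:
    - [0.34,0.002,0,0,0,0,0]
    - [0.34,0.004,0,0,0,0,0]
    - [0.34,0.004,0,0,0,0,0]
    - [0.34,0.004,0,0,0,0,0]
    - [0.34,0.004,0,0,0,0,0]
    - [0.34,0.004,0.0002,0,0,0,0]
    - [0.34,0.004,0.0004,0,0,0,0]
    - [0.34,0.004,0.0005,0,0,0,0]
    - [0.34,0.004,0.0005,0,0,0,0]
    - [0.34,0.004,0.0005,0,0,0,0]
    - [0.34,0.004,0.0005,0,0,0,0]
    - [0.34,0.004,0.0005,0,0,0,0]
    - [0.34,0.004,0.0005,0,0,0,0]
    - [0.34,0.004,0.0005,0,0,0,0]
    - [0.34,0.004,0.0005,0,0,0,0]
    - [0.34,0.004,0.0005,0,0,0,0]
    - [0.34,0.004,0.0005,0,0,0,0]
    - [0.34,0.004,0.0005,0,0,0,0]
    - [0.34,0.004,0.0005,0,0,0,0]
    - [0.34,0.003,0.0004,0,0,0,0]

```text
time_s: 15.65
tcp_pos: [0.5637, -0.0374, -0.0078]
eef_rot: [180.0, -0.0, -85.3]
contact_force: [-0.0, 1.5, -0.3]
gripper_width: 0.0299
gripper_force: 0.7
```

>>> apply_moves:
  targets:
    - [0.34,0.003,0.0004,0,0,0,0]
    - [0.34,0.004,0.0005,0,0,0,0]
    - [0.34,0.004,0.0005,0,0,0,0]
    - [0.34,0.004,0.0005,0,0,0,0]
    - [0.34,0.004,0.0005,0,0,0,0]
    - [0.34,0.004,0.0005,0,0,0,0]
    - [0.34,0.004,0.0005,0,0,0,0]
    - [0.34,0.004,0.0005,0,0,0,0]
    - [0.34,0.004,0.0005,0,0,0,0]
    - [0.34,0.004,0.0005,0,0,0,0]
    - [0.34,0.003,0.0003,0,0,0,0]
    - [0.34,0.003,0.0003,0,0,0,0]
    - [0.34,0.002,0.0002,0,0,0,0]

```text
time_s: 16.73
tcp_pos: [0.5619, -0.0845, -0.0077]
eef_rot: [-180.0, 0.0, -85.3]
contact_force: [0.3, 1.4, -0.9]
gripper_width: 0.03
gripper_force: 0.9
```

```bash
python3 m.py d7
```

```text
[561.9 -84.5  -7.7] [-180.     0.   -85.3]
scene [ 568.5 -143.8] ang 4.451701650439493 n 174 res 1.0578342702255057 | lat -13.3 fwd 193.3 ang -0.2
side [ 565.9 -145.1] ang 5.088408893729485 n 641 res 1.4240117229224192 | lat -11.9 fwd 193.2 ang 0.4
tcp lat -12.9 fwd 133.1 ang 0.0
```

>>> apply_moves:
  targets:
    - [0.34,0.002,0.0002,0,0,0,0]
    - [0.34,0.003,0.0003,0,0,0,0]
    - [0.34,0.003,0.0003,0,0,0,0]
    - [0.34,0.002,0.0002,0,0,0,0]
    - [0.34,-0.003,0,0,0,0,0]
    - [0.34,-0.006,0,0,0,0,0]
    - [0.34,-0.01,0,0,0,0,0]
    - [0.34,-0.01,0,0,0,0,0]
    - [0.34,0,0,-0.01,0,0,0]
    - [0.34,0,0,-0.03,0,0,0]
    - [0.34,0,0,-0.04,0,0,0]
    - [0.34,0,0,-0.04,0,0,0]
    - [0.34,0,0,-0.04,0,0,0]
    - [0.34,0,0,-0.04,0,0,0]
    - [0.34,-0.04,0,0,0,0,0]
    - [0.34,-0.04,0,0,0,0,0]
    - [0.34,-0.04,0,0,0,0,0]
    - [0.34,-0.04,0,0,0,0,0]
    - [0.34,-0.02,0,0,0,0,0]
    - [0.34,0,0,0,0,0,0]

```text
time_s: 18.5
tcp_pos: [0.544, 0.1182, 0.1931]
eef_rot: [-179.9, 0.0, -85.0]
contact_force: [-0.2, 0.9, -0.9]
gripper_width: 0.0298
gripper_force: 0.0
```

```bash
python3 - <<'E'
from plant import *
from h import *
np.set_printoptions(precision=1,suppress=True)
ims=[]
for n in ["scene","side"]:
    c=capture(n);print(n,tray(c,(.566,-.155),.08)[1:])
    ims.append(ortho(c,0,.40,.80,-.33,.07)[:,:,::-1])
cv2.imwrite("pics/e1.png",np.hstack(ims))
E
```

```text
scene (array([ 568.7, -153.8]), np.float64(4.440002391729673), np.int64(313), np.float64(1.2325472069460304))
side (array([ 565.8, -155.2]), np.float64(5.0892331340228125), np.int64(644), np.float64(1.380189353740239))
```

View pics/e1.png

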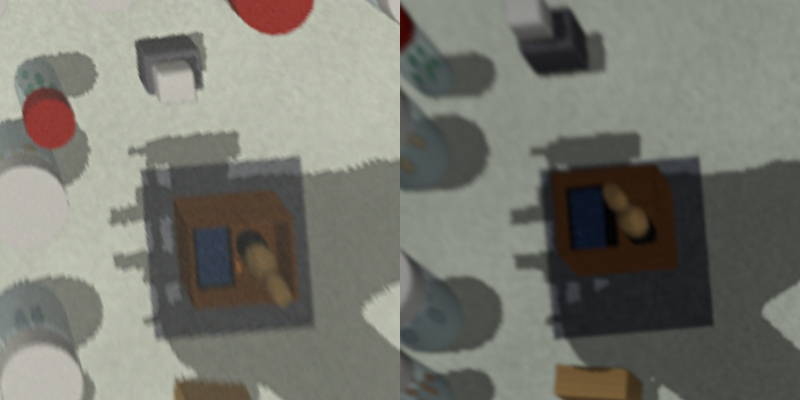

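The tray lies wholly on the mat with wide margins: the mat spans roughly columns 142–313 in the left view, and the tray base sits well inside it. The stamp is upright, the bystanders are undisturbed and the arm is clear.

```bash
python3 -c "
from plant import *
print(close_job())"
```

```text
the job is handed in; nothing more can be done
None
```

I pushed the tray through the gap and handed the job in: it lies wholly on the mat with the stamp upright, and I saw no contact with the jars or other objects (about 18.5 s of the 72 s used).

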